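# Set and lock the parcel gauge

## Robot

A 6-joint arm with a two-finger parallel gripper is mounted at the origin on the work surface. World frame = base frame: x ahead of the robot, y to its left, z up, the work surface at z = 0. Lengths are in m, angles in rad, forces in N, time in s.
With the tool pointing down it reaches from about 0.25 to 0.725 m from the base axis. Payload 4 kg.
Tool frame: the origin (TCP) lies midway between the tips of the shut fingers; the grasp point (between the pads) lies 19 mm behind it; z points along the fingers, y is the line along which they close (so a half turn about z gives the same grasp; the last joint's range is limited). The gripper opens to 85 mm and grips with 20 to 120 N. Pads are 22 mm wide; open, the fingers measure 114 mm over their backs; the gripper's body (76 mm by 85 mm) begins 54 mm behind the grasp point. The pads swing forward as they close: fully open they stand 13 mm farther back than shut.
Start: joints at [-1.261, 0.241, 0.005, 1.335, 0, 1.571], TCP at [0.152, -0.476, 0.192] pointing down, gripper open.
Joint ranges: [-2.72, 2.72], [-1.05, 1.87], [-1.09, 1.28], [-1.99, 2.15], [-1.42, 1.44], [-3.14, 3.14]. Speed limits (rad/s): [2.79, 2.79, 3.14, 3.14, 3.14, 3.14].

## Interface

Orientations are given as a rotation vector (axis times angle).
In Python, from rig import monitor, optics, ticket gives the robot as it stands.
- The arm moves only by the shell command python3 -m inch 'ROWS' [FORCE]. ROWS is JSON, a list that holds one entry, the list of rows, each a list of 7 numbers: the shift along the tool's x, y, z in mm, then the turn, a rotation vector about the tool's x, y, z in rad, then the opening, from -1 (shut) to 1 (fully open). In form: [[[tx, ty, tz, ax, ay, az, grip], ...]]. A call has 1 to 8 rows; each row is the pose to reach, as a shift and turn from the pose commanded when the call began, along the tool's axes at that moment; what a row does not reach only later rows make up. A row lasts 1/12 s, in which the tool goes at most 41.7 mm and 7.16 degrees, less where a joint would pass 70% of its speed; a pose out of reach is approached as far as the arm can. A call with a gripper value outside its range is refused whole. The fingers move at their own pace and stop on an object; FORCE is the grip in N (left out, the last holds). Time passes only in rows, so rows that repeat a pose let the fingers close. It gives the time, the measured TCP pose, the force, the opening and the grip force at its end, in the units of the state.
- monitor.observe(): the state, without advancing time (a new reading comes with each control period).
- optics.camera(name): name is "scene" or "top" or "wrist"; returns a dict with "color" (400x640x3 uint8, red, green, blue), "range_z" (400x640 float32, m along the optical axis (not along the pixel's ray), 0 where there is no reading), "fov_y" (degrees; the focal length in pixels is half the picture's height over the tangent of half this angle, whatever the lens; pixels are square), "cx", "cy" (the principal point, pixels), "camera_from_world" (4x4, takes a point from world to camera coordinates). Camera axes: x right, y down, z forward; pixel columns grow to the right and rows downward; lengths in m; the calibration is good to about 2 mm. The wrist camera is an equidistant fisheye: a pixel r from the principal point sees the ray r / f radians off the axis. A picture is of the moment at which its call begins.
- ticket.hand_in(): hands the job in; it is judged then, once.
The state is a dict: "time": time; "joint_pos": joint angles; "joint_velocities": joint speeds; "joint_torque": joint torques, N m; "tcp_pos": TCP position; "tcp_rot": TCP orientation; "contact_force": force on the tool from outside, world axes, zero at the start; "ft_torque": the same for the moment, N m; "width": opening from 0.0 (shut) to 1.0 (fully open); "finger_force": force on a finger pad.
Only numpy, scipy, OpenCV 4.12 (cv2) and the standard library are available. Lean on these libraries where they do the work, as an engineer would, in place of code of your own. Each camera call takes 0.05 s, during which the arm holds its last target. There are 200 camera calls.

## Task

On the parcel sizing gauge, push the sliding stop along its rail with the fingertips until it drops into the notch beside the tall marker pin, without running on past that notch. Then press the stop's raised locking flap down flat and take the hand away. Only push and press: do not pinch the stop or lift the flap, and leave the other things on and around the gauge where they are.

Things in the scene. Friction and masses are not known exactly. Their poses are not given: they have to be found in the camera images.
- gauge: Parcel sizing gauge, fixed: a white board 240 (x) x 420 (y) x 12 mm. Origin: centre of its underside, on the table; y along the rail. Rail: along x = 0, 24 mm wide, 380 mm long, top 26 mm above the table, with an end stop 34 mm high at each end. Three 13 mm wide notches across it at y = -30, +30, +90 mm. A fence 26 mm high lies along the far edge (x = 112 mm).
- stop (a joint): Position of the sliding stop, m: 0 = centred at gauge y -120 mm, growing towards gauge +y, at most 0.25. Notches hold it at 0.09, 0.15 and 0.21; it starts at 0 to 0.06, short of all three. Sliding takes about 1.5 N; in the last 5 mm before a notch's middle it is drawn in by itself (the force dips); pushing it on out of a notch takes 14 to 18 N, so unwanted notches are pushed through.
- stop_mid (a point): Centre of the top of the sliding stop's grey block, 62 mm above the table. The block is 100 (gauge x) x 40 (gauge y) mm and spans 30 to 62 mm above the table; with its two face plates it is 46 mm along y. A small steel pointer sticks out of its +x side.
- plate_rear (a point): Centre of the outer side of the flat upright plate on the stop's -y face, the face to push on: 96 (x) x 3 (y) x 30 mm high; this point is 46 mm above the table and 23 mm from the stop's centre.
- plate_front (a point): The same point of the like plate on the stop's +y face.
- plunger (a joint): Spring plunger hidden inside the stop, m: about 0 while its ball rides on the rail, about 0.0033 when it has dropped into a notch.
- flap (a joint): Angle of the locking flap on top of the stop, rad: 0 flat on the stop, starts raised by 0.6 to 0.85. Stiff hinge that stays where it is left; about 2 N on its tip moves it.
- flap_tip (a point): Middle of the flap's free edge. Flap: steel plate 52 mm long, 34 mm wide (y), 5 mm thick, with a 7 mm round bar as its edge. Its hinge lies along y, 20 mm to gauge +x of the stop's centre, 65.5 mm above the table; it reaches from there towards gauge -x. Lying flat, its upper face is 68 mm above the table (69 mm at the bar).
- pin: Tall marker pin of steel, 56 mm high, 18 mm wide foot, fixed on the board's aluminium strip 88 mm to gauge +x of the rail, level with the wanted notch (same gauge y). Origin at the centre of its foot, on the board; its axes are parallel to the gauge's.
- cap_a: Flat steel cap, 18 mm wide, 7 mm high, on the same strip beside a notch that is not wanted.
- cap_b: Another such cap beside the other unwanted notch.
- stamp: Loose wooden hand stamp, 70 mm high, 32 mm wide, standing on the board's near (-x) side. Origin under its foot.
- carton: Loose small carton 42 x 60 x 40 mm on the board's near side. Origin under its centre.
- tape: Loose ring of clear tape lying beyond the gauge, 84 mm wide, 25 mm high.
- inktin: Loose round black ink tin beyond the gauge, 64 mm wide, 18 mm high.
- parcel: Loose cardboard parcel 160 x 110 x 70 mm to the right of the gauge.
- stapler: Loose grey stapler 130 x 36 x 45 mm to the left.
- pencup: Loose steel cup, 76 mm wide, 100 mm high, to the left.

How it is judged:
By the outcome, as a careful person would: the job done as asked, in the order asked, and still so for the second after the job is handed in, with the robot touching nothing.
It also fails if it takes over 48 s, if anything falls off the work surface, if the arm or the gripper's body presses on something with over 40 N, if the wrist force passes 120 N, or if a joint passes its speed limit or range.

## Working session

There is one attempt and no reset: what is moved stays moved. The work goes in short steps, Python scripts to look and compute and a shell command to move; the robot and the scene stay as the last step left them, time stands still between calls to the robot, and variables do not carry over. Pictures are saved under pics/ and viewed, at most 10 in all, crops included, and the job is handed in when it is done.

```bash
mkdir -p pics
python3 - <<'E'
from rig import monitor, optics
import cv2, numpy as np
s=monitor.observe(); print({k:np.round(v,4) for k,v in s.items()})
for n in ("scene","top"):
    c=optics.camera(n); cv2.imwrite(f"pics/{n}0.png",c["color"][:,:,::-1]); np.savez(f"{n}0.npz",**c)
    T=c["camera_from_world"]; print(n,c["fov_y"],c["cx"],c["cy"],np.round(np.linalg.inv(T),3).tolist())
E
```

```text
{'time': np.float64(0.0), 'joint_pos': array([-1.261 ,  0.2414,  0.0037,  1.3352,  0.    ,  1.5708]), 'joint_velocities': array([-0.0013, -0.0001,  0.0003, -0.0006,  0.    ,  0.0017]), 'joint_torque': array([ 1.20000e-03, -3.72318e+01,  2.52409e+01,  1.71000e-02,
       -0.00000e+00, -0.00000e+00]), 'tcp_pos': array([ 0.1522, -0.4755,  0.1911]), 'tcp_rot': array([-3.1019e+00, -4.8430e-01,  5.0000e-04]), 'contact_force': array([-0.2338, -0.2106,  0.2038]), 'ft_torque': array([-0.009 , -0.0101,  0.0126]), 'finger_force': np.float64(0.0), 'width': np.float64(0.9982)}
scene 45.02880700652838 325.39361087390046 198.8308092363454 [[-0.224, 0.76, -0.61, 1.495], [0.974, 0.187, -0.124, 0.169], [0.02, -0.622, -0.783, 1.218], [0.0, 0.0, 0.0, 1.0]]
top 51.105049509452485 323.2656031157957 192.33052363168622 [[-0.019, -0.994, 0.111, 0.417], [-1.0, 0.021, 0.019, -0.038], [-0.021, -0.111, -0.994, 1.543], [0.0, 0.0, 0.0, 1.0]]
```

View pics/top0.png

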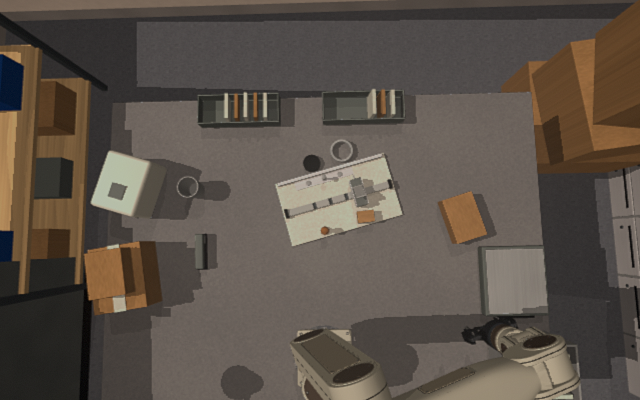

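View pics/scene0.png

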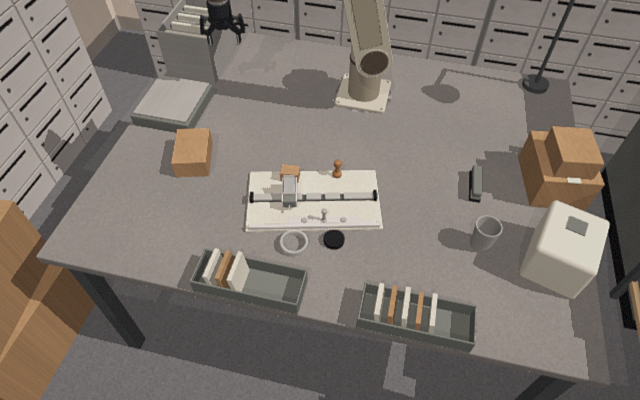

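The top view shows the gauge board at px (275–402, 153–245). The stop is near (360,190) with the carton at (366,216), the stamp at (325,231), and the markers along (308–350,180). Gauge +y points left in the picture, which is world +y.

```bash
cat > h.py <<'E'
import numpy as np, cv2
class Cam:
    def __init__(s,c):
        s.img=c["color"]; s.d=c["range_z"]; s.f=200/np.tan(np.radians(float(c["fov_y"]))/2); s.cx=float(c["cx"]); s.cy=float(c["cy"])
        s.W=np.linalg.inv(c["camera_from_world"]); s.T=np.array(c["camera_from_world"])
    def plane(s,u,v,z):
        r=s.W[:3,:3]@np.array([(u-s.cx)/s.f,(v-s.cy)/s.f,1]); o=s.W[:3,3]
        return o+r*(z-o[2])/r[2]
    def cloud(s):
        v,u=np.mgrid[0:400,0:640]; P=np.stack([(u-s.cx)/s.f*s.d,(v-s.cy)/s.f*s.d,s.d],-1)
        return P@s.W[:3,:3].T+s.W[:3,3]
    def pix(s,p):
        q=s.T[:3,:3]@p+s.T[:3,3]; return q[:2]/q[2]*s.f+[s.cx,s.cy]
E
python3 - <<'E'
from h import *
ims=[]
for n,(x0,y0,w,h) in {"top":(265,140,150,112),"scene":(235,155,160,100)}.items():
    c=Cam(np.load(n+"0.npz")); 
    hsv=cv2.cvtColor(c.img,cv2.COLOR_RGB2HSV); P=c.cloud()
    m=((hsv[...,1]<50)&(hsv[...,2]>160)).astype(np.uint8); k=np.zeros_like(m); k[y0:y0+h,x0:x0+w]=1; m&=k
    m=cv2.morphologyEx(m,cv2.MORPH_CLOSE,np.ones((9,9)))
    ct=max(cv2.findContours(m,0,2)[0],key=cv2.contourArea); r=cv2.minAreaRect(ct); b=cv2.boxPoints(r)
    print(n,b.round(1).tolist()); print(np.array([c.plane(*p,.012) for p in b]).round(4).tolist())
    hull=cv2.approxPolyDP(cv2.convexHull(ct),4,True)[:,0]; print("hull",hull.tolist(),np.array([c.plane(*p,.012)[:2] for p in hull]).round(3).tolist())
    ims.append(cv2.resize(c.img[y0:y0+h,x0:x0+w],(w*5,h*5) if n=="top" else (w*5,h*5),interpolation=cv2.INTER_CUBIC))
    # depth heights: block top
    q=(P[...,2]>.045)&(k>0)&(c.d>0)&(P[...,2]<.15); 
    nl,L,st,ce=cv2.connectedComponentsWithStats(q.astype(np.uint8))
    for i in range(1,nl):
        if st[i,4]>5: print(" comp",st[i].tolist(),P[L==i].mean(0).round(4),"zmax",P[L==i][:,2].max().round(4))
cv2.imwrite("pics/c1.png",ims[0][:,:,::-1]);cv2.imwrite("pics/c2.png",ims[1][:,:,::-1])
E
```

```text
top [[274.29998779296875, 183.8000030517578], [384.0, 152.10000610351562], [401.8999938964844, 214.0], [292.20001220703125, 245.6999969482422]]
[[0.624, 0.1724, 0.012], [0.7337, -0.2364, 0.012], [0.5027, -0.2934, 0.012], [0.3955, 0.1085, 0.012]]
hull [[381, 154], [401, 214], [292, 245], [276, 184]] [[0.727, -0.225], [0.503, -0.29], [0.398, 0.109], [0.623, 0.166]]
 comp [322, 174, 4, 5, 18] [ 0.6401 -0.0111  0.0657] zmax 0.0725
 comp [349, 178, 20, 29, 369] [ 0.5808 -0.134   0.07  ] zmax 0.1081
 comp [357, 210, 18, 13, 197] [ 0.4959 -0.1578  0.0524] zmax 0.0613
 comp [321, 227, 8, 7, 41] [ 0.4485 -0.011   0.0777] zmax 0.0872
scene [[245.1999969482422, 171.10000610351562], [381.29998779296875, 169.3000030517578], [382.3999938964844, 250.89999389648438], [246.3000030517578, 252.6999969482422]]
[[0.5043, -0.3072, 0.012], [0.3866, 0.133, 0.012], [0.7063, 0.1857, 0.012], [0.8065, -0.201, 0.012]]
hull [[375, 170], [382, 229], [297, 252], [246, 231], [251, 171]] [[0.395, 0.113], [0.629, 0.173], [0.769, -0.058], [0.734, -0.227], [0.499, -0.289]]
 comp [334, 159, 8, 11, 65] [ 0.4511 -0.0071  0.0709] zmax 0.0844
 comp [280, 164, 20, 45, 628] [ 0.5641 -0.1368  0.0655] zmax 0.1062
 comp [321, 208, 6, 8, 31] [ 0.6409 -0.0073  0.062 ] zmax 0.0712
 comp [237, 251, 6, 4, 19] [ 0.8593 -0.1929  0.0959] zmax 0.1002
```

View pics/c1.png

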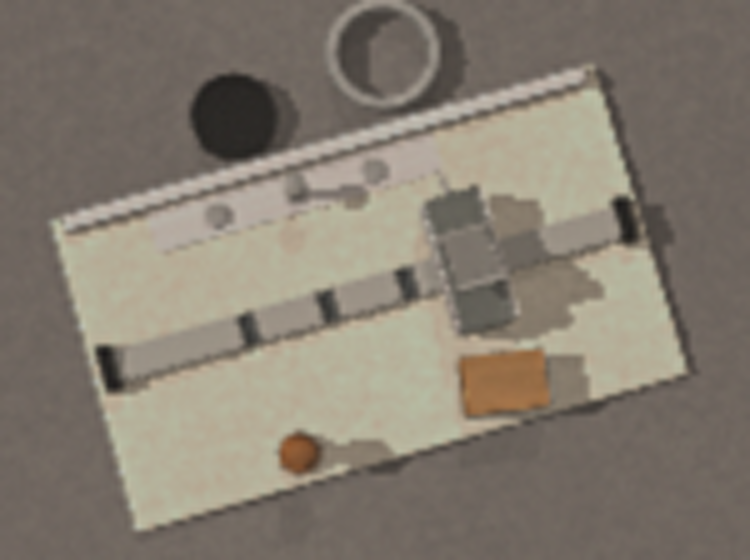

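View pics/c2.png

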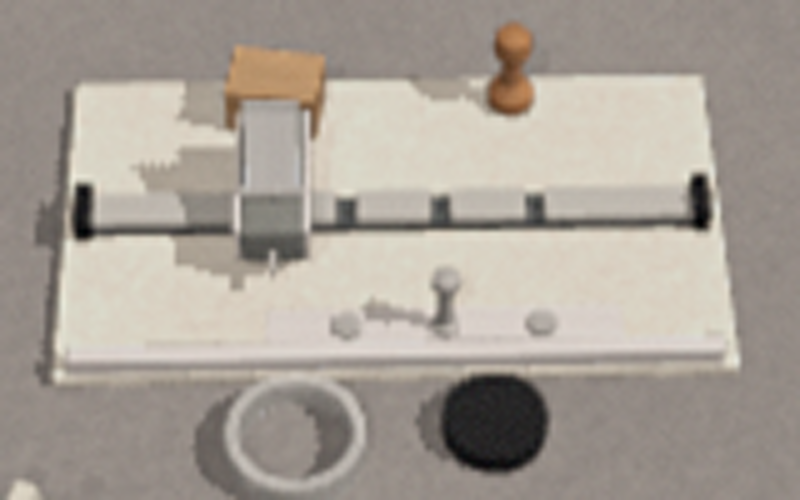

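The crops show the pin foot at c2 (443,325), level with the middle notch (441,208), so the wanted stop value is 0.15. The stop is at c2 (274,180), short of all three notches. The flap is raised, with its free edge towards the robot.

```bash
cat >> h.py <<'E'
A=np.radians(14.7); C=np.array([.564,-.059])
def w2g(p,C=C,A=A): d=np.asarray(p)[...,:2]-C; return np.stack([d[...,0]*np.cos(A)+d[...,1]*np.sin(A),-d[...,0]*np.sin(A)+d[...,1]*np.cos(A)],-1)
def g2w(g,C=C,A=A): return C+np.array([g[0]*np.cos(A)-g[1]*np.sin(A),g[0]*np.sin(A)+g[1]*np.cos(A)])
E
python3 - <<'E'
from h import *
t=Cam(np.load("top0.npz")); s=Cam(np.load("scene0.npz"))
def two(a,b):
    P=[c.T[:3] for c in (t,s)]; 
    n=[np.array([(p[0]-c.cx)/c.f,(p[1]-c.cy)/c.f],float) for p,c in ((a,t),(b,s))]
    X=cv2.triangulatePoints(P[0],P[1],n[0],n[1])[:,0]; X=X[:3]/X[3]; return X.round(4),w2g(X).round(4)
T=lambda u,v:(265+(u-2)/5,140+(v-2)/5); S=lambda u,v:(235+(u-2)/5,155+(v-2)/5)
for n,a,b in [("notch1",T(405,283),S(346,210)),("notch2",T(326,305),S(441,208)),("notch3",T(248,328),S(535,206)),
 ("endR",T(625,220),S(83,200)),("endL",T(110,367),S(699,193)),("cap1",T(376,170),S(346,323)),("cap2",T(218,215),S(540,320)),("pintop",T(297,182),S(446,278)),
 ("flapL",T(441,240),S(305,103)),("flapR",T(492,225),S(247,103))]: print(n,*two(a,b))
for c in (t,s):
    P=c.cloud(); g=w2g(P); m=(P[...,2]>.05)&(abs(g[...,0])<.06)&(g[...,1]>-.15)&(g[...,1]<0)
    q=g[m]; z=P[m][:,2]
    print(np.percentile(q,[3,50,97],axis=0).round(4).tolist(), "flat far part z", np.median(z[q[:,0]>.028]).round(4),"y",np.percentile(q[q[:,0]>.028][:,1],[3,50,97]).round(4))
    e=P[m][z>z.max()-.006]; print("tip",w2g(e).mean(0).round(4),e.mean(0).round(4))
E
```

```text
notch1 [ 0.5711 -0.089   0.0222] [-0.0008 -0.0308]
notch2 [ 0.556  -0.0308  0.0234] [-0.0006  0.0293]
notch3 [0.5403 0.0266 0.0235] [-0.0012  0.0888]
endR [ 0.6123 -0.2489  0.0346] [-0.0014 -0.196 ]
endL [0.5132 0.1267 0.0338] [-0.002   0.1925]
cap1 [ 0.6552 -0.0686  0.0195] [ 0.0857 -0.0324]
cap2 [0.6245 0.0475 0.0194] [0.0855 0.0876]
pintop [ 0.6406 -0.0105  0.0648] [0.0864 0.0275]
flapL [ 0.5878 -0.1091  0.1382] [ 0.0103 -0.0545]
flapR [ 0.5969 -0.143   0.1392] [ 0.0106 -0.0896]
[[-0.0487, -0.0997], [-0.0047, -0.077], [0.0442, -0.0558]] flat far part z 0.0623 y [-0.0991 -0.078  -0.0558]
tip [-0.0209 -0.0793] [ 0.5639 -0.141   0.1042]
[[-0.0354, -0.0971], [0.0086, -0.0747], [0.0475, -0.0539]] flat far part z 0.0611 y [-0.0963 -0.075  -0.0536]
tip [-0.0181 -0.0745] [ 0.5654 -0.1357  0.1026]
```

```bash
sed -i 's/C=np.array(\[.564,-.059\])/C=np.array([.5632,-.0606])/' h.py
python3 -m inch '[[[40,-10,0,0,0,-0.12,-1],[80,-20,0,0,0,-0.24,-1],[120,-30,0,0,0,-0.36,-1],[160,-40,0,0,0,-0.48,-1],[200,-50,0,0,0,-0.6,-1],[240,-60,0,0,0,-0.72,-1],[280,-68,0,0,0,-0.84,-1],[310,-75,0,0,0,-0.96,-1]]]' 60
```

```text
time: 0.77
tcp_pos: [0.4271, -0.3081, 0.1915]
tcp_rot: [-2.522, -1.873, -0.001]
contact_force: [-0.4, -1.1, 0.5]
width: 0.003
finger_force: 0.0
```

```bash
cat > st.py <<'E'
from h import *; from rig import monitor; import sys; from scipy.spatial.transform import Rotation as R
s=monitor.observe(); p=np.array(s["tcp_pos"]); M=R.from_rotvec(s["tcp_rot"])
print("t",s["time"],"g(mm)",(w2g(p)*1e3).round(1),"z",(p[2]*1e3).round(1),"F g",(w2g(s["contact_force"],C=np.zeros(2))).round(1),np.round(s["contact_force"][2],1),"w",s["width"])
x=M.as_matrix()[:,0]; print("yaw err vs gauge y deg",np.degrees(np.arctan2(x[1],x[0]))-104.7,"tool z",M.as_matrix()[:,2].round(3), "q",np.round(s["joint_pos"],2))
if len(sys.argv)>3:
    g=[float(a)/1e3 for a in sys.argv[1:4]]; d=np.array([*g2w(g[:2]),g[2]])-p
    print("tool delta mm",(M.inv().apply(d)*1e3).round(1))
E
python3 st.py 0 -150 190
```

```text
t 0.7667 g(mm) [-194.5 -204.9] z 191.5 F g [-0.6 -1. ] 0.5 w 0.0025222784490069395
yaw err vs gauge y deg -31.49308815938204 tool z [ 0.     0.001 -1.   ] q [-0.63  0.29  0.08  1.35  0.    1.24]
tool delta mm [148.4 137.2   1.6]
```

```bash
python3 -m inch '[[[24,22,0,0,0,-0.11,-1],[48,44,0,0,0,-0.22,-1],[72,66,0,0,0,-0.33,-1],[96,88,0,0,0,-0.44,-1],[120,110,0,0,0,-0.55,-1],[148,137,0,0,0,-0.55,-1],[148,137,0,0,0,-0.55,-1],[148,137,0,0,0,-0.55,-1]]]'; python3 st.py 0 -145 46
```

```text
time: 1.43
tcp_pos: [0.6004, -0.2078, 0.1899]
tcp_rot: [-1.923, -2.481, 0.002]
contact_force: [-1.2, -0.5, -0.2]
width: 0.003
finger_force: 0.0
t 1.4333 g(mm) [  -1.3 -151.8] z 189.9 F g [-1.3 -0.1] -0.2 w 0.0027549878611483137
yaw err vs gauge y deg -0.250004422683034 tool z [-0.003  0.001 -1.   ] q [-0.33  0.52  0.42  1.47 -0.    0.99]
tool delta mm [  6.6   1.6 143.9]
```

```bash
python3 -m inch '[[[0,1,40,0,0,0,-1],[0,1,80,0,0,0,-1],[3,1,110,0,0,0,-1],[5,1,130,0,0,0,-1],[6,1,143,0,0,0,-1],[6,1,143,0,0,0,-1],[6,1,143,0,0,0,-1],[6,1,143,0,0,0,-1]]]'; python3 st.py 0 -115 46
python3 - <<'E'
from rig import optics; import cv2,numpy as np
a=optics.camera("scene")["color"][130:240,230:390]; cv2.imwrite("pics/d1.png",cv2.resize(a,None,fx=5,fy=5,interpolation=2)[:,:,::-1])
E
```

```text
time: 2.1
tcp_pos: [0.5994, -0.2044, 0.0505]
tcp_rot: [1.928, 2.478, 0.001]
contact_force: [0.8, 0.1, 0.6]
width: -0.0
finger_force: 0.0
t 2.1 g(mm) [  -1.5 -148.3] z 50.5 F g [ 0.8 -0.1] 0.6 w -0.00032918424708071385
yaw err vs gauge y deg -0.49414690980621856 tool z [ 0.002 -0.001 -1.   ] q [-0.33  0.59  0.16  1.14 -0.    0.99]
tool delta mm [33.3  1.2  4.5]
```

View pics/d1.png

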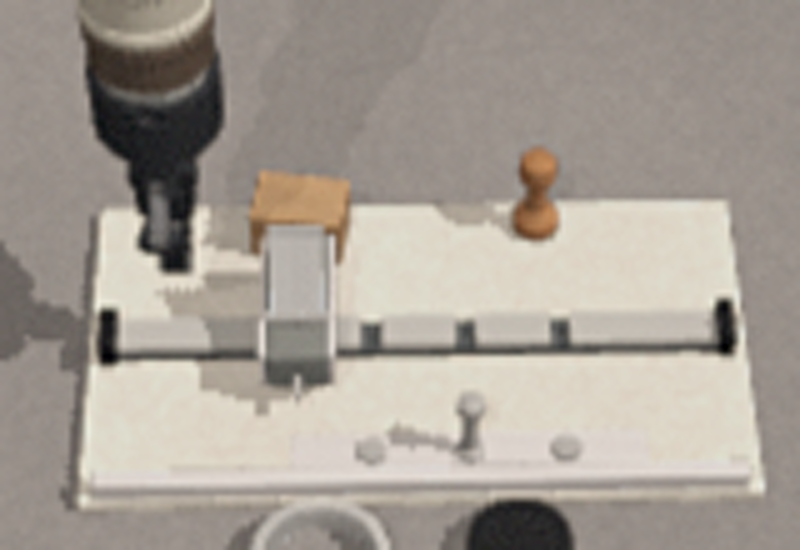

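The hand is behind the stop with its fingertips at (175,260) in the crop. The stop at (300,300) and everything else is where it was.

```bash
python3 -m inch '[[[6,1,3,0,0,0,-1],[14,1,3,0,0,0,-1],[20,1,3,0,0,0,-1],[26,1,3,0,0,0,-1],[29,1,3,0,0,0,-1],[32,1,3,0,0,0,-1],[34,1,3,0,0,0,-1],[36,1,3,0,0,0,-1]]]'; python3 st.py 0 -92 46
```

```text
time: 2.82
tcp_pos: [0.5912, -0.1681, 0.0461]
tcp_rot: [1.928, 2.48, 0.0]
contact_force: [0.1, 0.5, -0.1]
width: -0.003
finger_force: 0.0
t 2.8167 g(mm) [  -0.2 -111. ] z 46.1 F g [0.2 0.5] -0.1 w -0.003364453651202011
yaw err vs gauge y deg -0.420698992272591 tool z [ 0. -0. -1.] q [-0.28  0.56  0.09  1.1  -0.    1.04]
tool delta mm [19.   0.1  0.1]
```

```bash
python3 -m inch '[[[2,0,0,0,0,0,-1],[4,0,0,0,0,0,-1],[6,0,0,0,0,0,-1],[8,0,0,0,0,0,-1],[10,0,0,0,0,0,-1],[12,0,0,0,0,0,-1],[14,0,0,0,0,0,-1],[16,0,0,0,0,0,-1]]]'; python3 st.py 
python3 -m inch '[[[2,0,0,0,0,0,-1],[4,0,0,0,0,0,-1],[6,0,0,0,0,0,-1],[8,0,0,0,0,0,-1],[10,0,0,0,0,0,-1],[12,0,0,0,0,0,-1],[14,0,0,0,0,0,-1],[16,0,0,0,0,0,-1]]]'; python3 st.py
cat > stop.py <<'E'
from h import *; from rig import optics
for n in ("scene",):
    c=Cam(optics.camera(n)); P=c.cloud(); g=w2g(P); m=(P[...,2]>.05)&(P[...,2]<.068)&(g[...,0]>.028)&(g[...,0]<.05)&(abs(g[...,1])<.16)
    y=g[m][:,1]; print(n,"stop y mm",np.percentile(y,[3,50,97]).round(4)*1e3, m.sum())
E
python3 stop.py
```

```text
time: 3.48
tcp_pos: [0.5871, -0.1528, 0.046]
tcp_rot: [-1.929, -2.48, -0.0]
contact_force: [0.5, -2.2, -1.3]
width: 0.0
finger_force: 1.0
t 3.4833 g(mm) [ -0.3 -95.2] z 46.0 F g [-0.1 -2.3] -1.3 w 0.0001238889297984991
yaw err vs gauge y deg -0.45159752053322677 tool z [-0.  0. -1.] q [-0.25  0.54  0.07  1.09  0.    1.07]
time: 4.15
tcp_pos: [0.5831, -0.1371, 0.046]
tcp_rot: [-1.928, -2.48, 0.0]
contact_force: [-0.3, -2.1, -0.7]
width: -0.003
finger_force: 1.0
t 4.15 g(mm) [ -0.2 -79. ] z 46.0 F g [-0.8 -2. ] -0.7 w -0.003219828103031807
yaw err vs gauge y deg -0.4320928283546124 tool z [-0.  0. -1.] q [-0.23  0.53  0.04  1.08 -0.    1.09]
scene stop y mm [-70.6 -49.2 -27.8] 111
```

```bash
python3 -m inch '[[[2,0,0,0,0,0,-1],[4,0,0,0,0,0,-1],[6,0,0,0,0,0,-1],[8,0,0,0,0,0,-1]]]'>/dev/null; python3 st.py|head -1
M() { python3 st.py|head -1; }
python3 -m inch '[[[1,0,0,0,0,0,-1],[2,0,0,0,0,0,-1]]]'>/dev/null;M
python3 -m inch '[[[1,0,0,0,0,0,-1],[2,0,0,0,0,0,-1]]]'>/dev/null;M
python3 -m inch '[[[1,0,0,0,0,0,-1],[2,0,0,0,0,0,-1]]]'>/dev/null;M
python3 -m inch '[[[1,0,0,0,0,0,-1],[2,0,0,0,0,0,-1]]]'>/dev/null;M
python3 -m inch '[[[1,0,0,0,0,0,-1],[2,0,0,0,0,0,-1]]]'>/dev/null;M
python3 -m inch '[[[1,0,0,0,0,0,-1],[2,0,0,0,0,0,-1]]]'>/dev/null;M
python3 stop.py
```

```text
t 4.5333 g(mm) [ -0.1 -71.2] z 46.0 F g [-0.5 -2.1] -0.2 w 6.366943331398914e-05
t 4.7 g(mm) [ -0. -69.] z 46.0 F g [ 0.6 -1.8] -0.3 w 0.0003938846617737151
t 4.8667 g(mm) [ -0.  -67.2] z 46.0 F g [-0.9 -2.5] 0.3 w 0.00018446358763086964
t 5.0333 g(mm) [  0.  -65.1] z 46.0 F g [-0.5  0.1] -0.5 w 0.002271026137702239
t 5.2 g(mm) [  0.3 -62.7] z 46.0 F g [-0.1  0.8] 0.3 w -0.004030872969797949
t 5.3667 g(mm) [  0.3 -61.3] z 46.1 F g [ 0.2 -0. ] 0.1 w -0.000955263765792128
t 5.5333 g(mm) [  0.1 -58.9] z 46.0 F g [-0.6 -0.3] 0.4 w 0.001129960627942598
scene stop y mm [-49.1 -27.8  -6.4] 105
```

```bash
M() { python3 st.py|head -1; }
for i in 1; do :; done
python3 -m inch '[[[1,0,0,0,0,0,-1],[2,0,0,0,0,0,-1]]]'>/dev/null;M
python3 -m inch '[[[1,0,0,0,0,0,-1],[2,0,0,0,0,0,-1]]]'>/dev/null;M
python3 -m inch '[[[1,0,0,0,0,0,-1],[2,0,0,0,0,0,-1]]]'>/dev/null;M
python3 -m inch '[[[1,0,0,0,0,0,-1],[2,0,0,0,0,0,-1]]]'>/dev/null;M
python3 -m inch '[[[1,0,0,0,0,0,-1],[2,0,0,0,0,0,-1]]]'>/dev/null;M
python3 -m inch '[[[1,0,0,0,0,0,-1],[2,0,0,0,0,0,-1]]]'>/dev/null;M
python3 stop.py
```

```text
t 5.75 g(mm) [  0.1 -57.8] z 46.1 F g [-0.5 -2.7] -0.2 w -0.0014515327038058705
t 5.9167 g(mm) [  0.2 -56.7] z 46.2 F g [-0.3 -5.1] -0.8 w -0.002154284512045024
t 6.0833 g(mm) [  0.2 -56. ] z 46.3 F g [-1.  -8.9] -0.6 w -0.003961628785840614
t 6.25 g(mm) [  0.1 -55.2] z 46.4 F g [-1.  -9.6] -2.3 w -0.0010787674142456512
t 6.4167 g(mm) [  0.2 -54. ] z 46.5 F g [ -1.2 -13.3] -1.1 w -0.003413452548421512
t 6.5833 g(mm) [  0.4 -53.6] z 46.8 F g [ -0.5 -16.5] -2.0 w 0.0013537082638216047
scene stop y mm [-46.2 -24.8  -3.4] 112
```

```bash
M() { python3 st.py|head -1; }
python3 -m inch '[[[1,0,0,0,0,0,-1],[2,0,0,0,0,0,-1]]]'>/dev/null;M
python3 -m inch '[[[1,0,0,0,0,0,-1],[2,0,0,0,0,0,-1]]]'>/dev/null;M
python3 -m inch '[[[1,0,0,0,0,0,-1],[2,0,0,0,0,0,-1]]]'>/dev/null;M
python3 -m inch '[[[0,0,0,0,0,0,-1],[0,0,0,0,0,0,-1],[0,0,0,0,0,0,-1]]]'>/dev/null;M
python3 stop.py
```

```text
t 6.8 g(mm) [  0.5 -49.3] z 46.6 F g [ 0.1 -5.4] -0.3 w 0.003062850412045581
t 6.9667 g(mm) [  0.4 -43.6] z 46.3 F g [ 0.7 -0.9] 0.8 w -0.0010932279371143455
t 7.1333 g(mm) [  0.4 -40.7] z 46.1 F g [-0.4 -1.7] 1.0 w 0.0045994661491217835
t 7.3833 g(mm) [  0.1 -40.6] z 45.8 F g [0.9 0.5] -0.1 w -0.002277588879777649
scene stop y mm [-30.9  -9.4  11.9] 109
```

```bash
M() { python3 st.py|head -1; }
python3 -m inch '[[[2,0,0,0,0,0,-1],[5,0,0,0,0,0,-1],[8,0,0,0,0,0,-1],[11,0,0,0,0,0,-1],[14,0,0,0,0,0,-1],[17,0,0,0,0,0,-1],[20,0,0,0,0,0,-1],[22,0,0,0,0,0,-1]]]'>/dev/null;M
python3 -m inch '[[[1.5,0,0,0,0,0,-1],[3,0,0,0,0,0,-1],[4.5,0,0,0,0,0,-1],[6,0,0,0,0,0,-1]]]'>/dev/null;M
python3 -m inch '[[[1,0,0,0,0,0,-1],[2,0,0,0,0,0,-1]]]'>/dev/null;M
python3 -m inch '[[[1,0,0,0,0,0,-1],[2,0,0,0,0,0,-1]]]'>/dev/null;M
python3 stop.py
```

```text
t 8.1 g(mm) [  0.1 -18.7] z 45.9 F g [ 0.1 -2.7] -0.6 w -0.0015529808734004698
t 8.4333 g(mm) [  0.2 -13.1] z 45.9 F g [-1.3 -1.1] -0.4 w -0.000489940250608515
t 8.6 g(mm) [  0.4 -11.1] z 46.0 F g [-0.8 -0.7] -0.6 w 0.005732739873697288
t 8.7667 g(mm) [ 0.4 -9.2] z 46.0 F g [-0.6 -0.7] 0.2 w -0.0006327864203251573
scene stop y mm [-0.3 18.2 42.8] 105
```

```bash
M() { python3 st.py|head -1; }
python3 -m inch '[[[1,0,0,0,0,0,-1],[2,0,0,0,0,0,-1]]]'>/dev/null;M
python3 -m inch '[[[1,0,0,0,0,0,-1],[1,0,0,0,0,0,-1]]]'>/dev/null;M
python3 -m inch '[[[1,0,0,0,0,0,-1],[1,0,0,0,0,0,-1]]]'>/dev/null;M
python3 stop.py
```

```text
t 8.9833 g(mm) [ 0.6 -7.6] z 46.1 F g [-0.1 -2.7] -0.6 w -3.419874798026631e-05
t 9.15 g(mm) [ 0.6 -6.6] z 46.1 F g [-0.4 -2.8] -0.4 w 0.0005627103219861279
t 9.3167 g(mm) [ 0.6 -4.4] z 46.0 F g [0.2 0.4] -0.3 w -0.0008520122551510512
scene stop y mm [ 2.8 24.3 46.2] 100
```

```bash
python3 -m inch '[[[0,0,0,0,0,0,-1],[0,0,0,0,0,0,-1],[0,0,0,0,0,0,-1]]]'>/dev/null;python3 st.py|head -1
python3 stop.py
```

```text
t 9.6167 g(mm) [ 0.6 -4.9] z 46.0 F g [ 0.1 -0.1] 0.3 w -0.0018847915063368041
scene stop y mm [ 8.9 30.2 51.7] 105
```

```bash
M() { python3 st.py|head -1; }
python3 -m inch '[[[1,0,0,0,0,0,-1],[2,0,0,0,0,0,-1],[3,0,0,0,0,0,-1],[4,0,0,0,0,0,-1],[4.5,0,0,0,0,0,-1],[4.5,0,0,0,0,0,-1]]]'>/dev/null;M; python3 stop.py
python3 -m inch '[[[1,0,0,0,0,0,-1],[1,0,0,0,0,0,-1]]]'>/dev/null;M
python3 -m inch '[[[1,0,0,0,0,0,-1],[1,0,0,0,0,0,-1]]]'>/dev/null;M;python3 stop.py
```

```text
t 10.1667 g(mm) [ 0.5 -0.6] z 46.0 F g [ 0.5 -0. ] 0.1 w 0.002667042935532254
scene stop y mm [ 8.9 30.2 51.9] 107
t 10.3833 g(mm) [0.5 0.3] z 46.0 F g [ 0.5 -0.3] -0.2 w -0.0016076575415184045
t 10.55 g(mm) [0.6 1.2] z 46.0 F g [-0.5 -0.2] 0.2 w -0.001585376460706202
scene stop y mm [ 8.9 30.3 51.8] 104
```

```bash
python3 -m inch '[[[-8,0,0,0,0,0,-1],[-20,0,0,0,0,0,-1],[-25,0,-30,0,0,0,-1],[-25,0,-65,0,0,0,-1],[-25,0,-90,0,0,0,-1],[-25,0,-90,0,0,0,-1],[-25,0,-90,0,0,0,-1]]]'>/dev/null; python3 st.py -12 30 125
python3 stop.py
python3 - <<'E'
from rig import optics; import cv2,numpy as np
from h import *
d=optics.camera("scene"); a=d["color"][130:240,230:390]; cv2.imwrite("pics/e1.png",cv2.resize(a,None,fx=5,fy=5,interpolation=2)[:,:,::-1])
c=Cam(d); P=c.cloud(); g=w2g(P); m=(P[...,2]>.065)&(P[...,2]<.112)&(abs(g[...,0])<.055)&(abs(g[...,1]-.03)<.025)
e=P[m]; 
for k in range(-45,50,10):
    q=abs(w2g(e)[:,0]*1e3-k)<5
    if q.any(): print(k,e[q][:,2].max().round(3),np.median(e[q][:,2]).round(3))
E
```

```text
t 11.1833 g(mm) [  1.8 -25.6] z 138.2 F g [0.1 0.3] -0.6 w 0.00336149232404785
yaw err vs gauge y deg -0.495460296329 tool z [ 0.005 -0.001 -1.   ] q [-0.15  0.42  0.11  1.26 -0.    1.18]
tool delta mm [ 55.5 -14.3  13. ]
scene stop y mm [ 8.9 30.1 51.7] 102
-35 0.069 0.069
-25 0.105 0.102
-15 0.108 0.098
-5 0.099 0.09
5 0.09 0.079
15 0.082 0.072
25 0.075 0.068
35 0.067 0.065
45 0.067 0.065
```

View pics/e1.png

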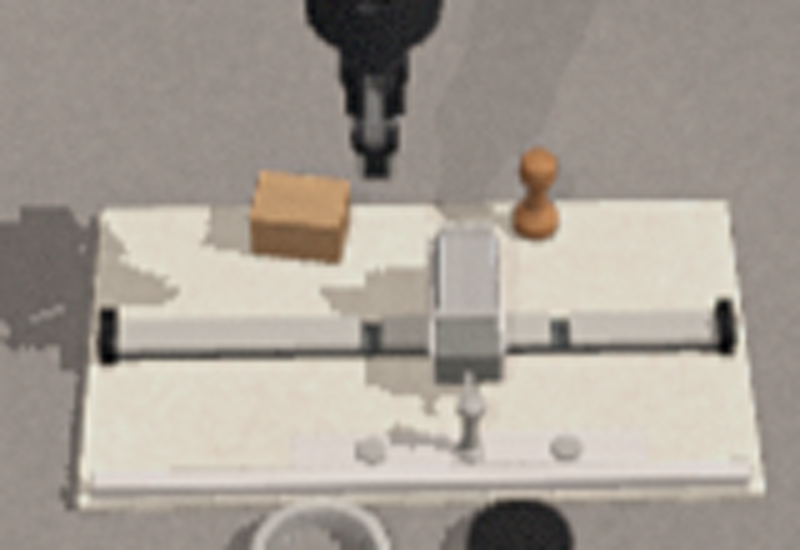

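The stop sits over the middle notch and its pointer (468,378) lines up with the pin (470,400). The carton, stamp and caps haven't moved, so I can press the flap.

```bash
python3 -m inch '[[[25,-7,0,0,0,0,-1],[50,-14,5,0,0,0,-1],[55,-14,15,0,0,0,-1],[55,-14,22,0,0,0,-1],[55,-14,25,0,0,0,-1],[55,-14,25,0,0,0,-1]]]'>/dev/null; python3 st.py -12 30 68
```

```text
t 11.7833 g(mm) [-14.4  31.1] z 109.1 F g [-0.6 -0.1] 0.3 w -0.003938726652621551
yaw err vs gauge y deg -0.45693612202911993 tool z [-0.003 -0.    -1.   ] q [-0.06  0.38 -0.03  1.17 -0.    1.26]
tool delta mm [-1.1  2.5 41.1]
```

```bash
M() { python3 st.py -12 30 68|sed -n '1p;3p'; }
python3 -m inch '[[[-1,2,3,0,0,0,-1],[-1,2,6,0,0,0,-1],[-1,2,9,0,0,0,-1],[-1,2,12,0,0,0,-1],[-1,2,15,0,0,0,-1],[-1,2,18,0,0,0,-1]]]'>/dev/null;M
python3 -m inch '[[[0,0,3,0,0,0,-1],[0,0,6,0,0,0,-1],[0,0,9,0,0,0,-1],[0,0,12,0,0,0,-1]]]'>/dev/null;M
python3 stop.py
```

```text
t 12.2833 g(mm) [-11.3  30.1] z 92.8 F g [ 0.  -0.3] 0.2 w 0.001165237464151259
tool delta mm [-0.1 -0.7 24.8]
t 12.6167 g(mm) [-11.3  30.3] z 80.7 F g [0.1 0.8] 0.3 w 2.9669205852561136e-05
tool delta mm [-0.4 -0.7 12.7]
scene stop y mm [ 8.9 30.3 51.8] 106
```

Run:
```python
from rig import optics; import cv2,numpy as np
from h import *
d=optics.camera("scene"); a=d["color"][140:220,280:370]; cv2.imwrite("pics/f1.png",cv2.resize(a,None,fx=7,fy=7,interpolation=2)[:,:,::-1])
```

```text
(no output)
```

View pics/f1.png

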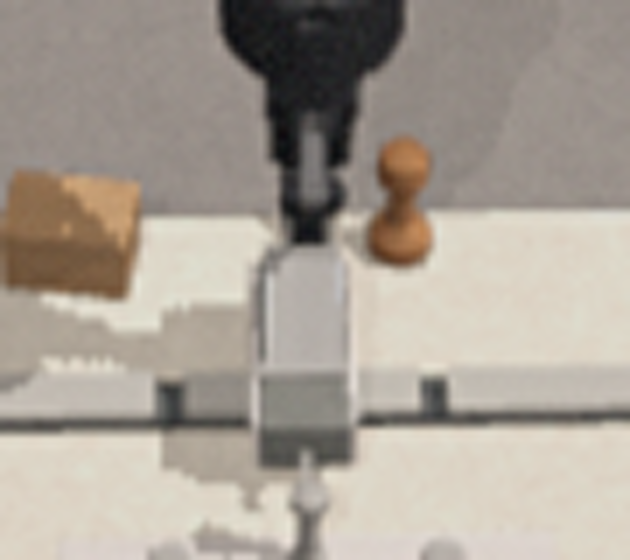

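```bash
python3 st.py
python3 - <<'E'
from rig import optics
from h import *
for n in ("scene","top"):
    c=Cam(optics.camera(n)); f=lambda g,z:c.pix(np.array([*g2w(g),z])).round(1)
    print(n,"tcp",f((-.0113,.0303),.0805),"tcp+20",f((-.0113,.0303),.1),"fliptip exp raised",f((-.019,.03),.104),"flat tip",f((-.035,.03),.069),"hinge",f((.02,.03),.068))
    P=c.cloud(); g=w2g(P); u0,v0=f((-.02,.03),.085).astype(int)
    for v in range(v0-10,v0+22,2): print(v,u0,(g[v,u0]*1e3).round(),(P[v,u0,2]*1e3).round(),c.img[v,u0])
E
```

```text
t 12.7167 g(mm) [-11.7  30.5] z 80.4 F g [-0.5 -0.3] -0.3 w 0.0008815991319854856
yaw err vs gauge y deg -0.42761786287775294 tool z [-0.001  0.    -1.   ] q [-0.06  0.4  -0.07  1.1   0.    1.26]
scene tcp [322.6 181.7] tcp+20 [322.7 177.5] fliptip exp raised [322.6 174.8] flat tip [322.3 178.3] hinge [322.7 192. ]
168 322 [46. 25.] 207.0 [59 56 60]
170 322 [20. 26.] 170.0 [18 17 25]
172 322 [ 3. 27.] 142.0 [33 35 34]
174 322 [ 2. 27.] 132.0 [48 47 43]
176 322 [959. -14.] 1218.0 [171 166 158]
178 322 [-14.  28.] 95.0 [183 177 171]
180 322 [-11.  28.] 89.0 [181 175 170]
182 322 [-8. 28.] 83.0 [180 175 169]
184 322 [-1. 28.] 81.0 [182 176 170]
186 322 [ 9. 28.] 84.0 [182 175 169]
188 322 [13. 28.] 79.0 [182 176 170]
190 322 [14. 28.] 70.0 [181 176 171]
192 322 [21. 28.] 70.0 [185 180 172]
194 322 [27. 28.] 67.0 [136 133 125]
196 322 [29. 28.] 60.0 [140 138 131]
198 322 [39. 27.] 62.0 [137 137 128]
top tcp [330.5 202.4] tcp+20 [330.5 201.9] fliptip exp raised [331.1 203.9] flat tip [332.4 209.1] hinge [328.2 194.2]
194 331 [-36.  34.] 583.0 [166 152 129]
196 331 [-40.  35.] 582.0 [163 149 126]
198 331 [-45.  36.] 581.0 [147 135 115]
200 331 [-50.  38.] 590.0 [150 137 116]
202 331 [-54.  39.] 590.0 [152 139 118]
204 331 [-59.  40.] 596.0 [152 139 119]
206 331 [-64.  42.] 596.0 [154 141 120]
208 331 [-68.  43.] 600.0 [153 139 118]
210 331 [-73.  44.] 601.0 [154 142 120]
212 331 [-77.  45.] 604.0 [154 140 119]
214 331 [-82.  47.] 606.0 [156 143 121]
216 331 [-86.  48.] 608.0 [155 142 121]
218 331 [-91.  49.] 613.0 [155 142 120]
220 331 [-95.  51.] 614.0 [155 141 119]
222 331 [-99.  52.] 614.0 [157 142 119]
224 331 [-103.   53.] 618.0 [155 142 120]
```

Run:
```python
from rig import optics
from h import *
c=Cam(np.load("scene0.npz")); f=lambda g,z:c.pix(np.array([*g2w(g),z])).round(1)
print("e1 tcp exp",f((.0018,-.0256),.138),"seen (305.2,165.6); d1 tcp exp",f((-.0015,-.148),.0505),"seen (265,184)")
ims=[]
d=optics.camera("top"); ims.append(cv2.resize(d["color"][165:240,285:375],(400,333),interpolation=2))
w=optics.camera("wrist"); ims.append(cv2.resize(w["color"],(400,250),interpolation=3))
W=np.full((333,800,3),255,np.uint8); W[:,:400]=ims[0]; W[:250,400:]=ims[1]; cv2.imwrite("pics/g1.png",W[:,:,::-1])
```

```text
e1 tcp exp [304.3 172.7] seen (305.2,165.6); d1 tcp exp [265.5 190.9] seen (265,184)
```

View pics/g1.png

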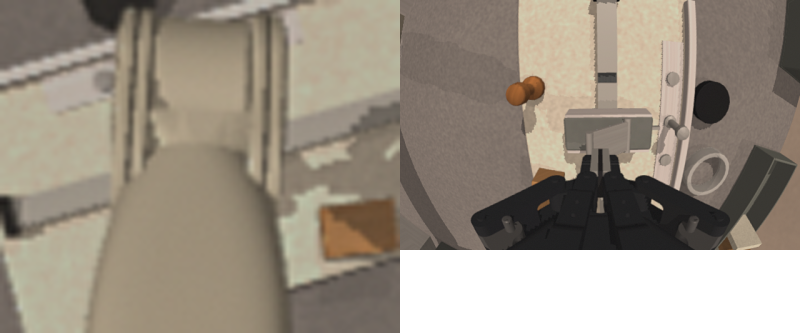

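Run:
```python
from rig import optics, monitor
from h import *
from scipy.spatial.transform import Rotation as R
w=optics.camera("wrist"); T=w["camera_from_world"]; f=200/np.tan(np.radians(w["fov_y"])/2); im=w["color"].copy()
print("cam pos",np.linalg.inv(T)[:3,3].round(3),"gauge",w2g(np.linalg.inv(T)[:3,3]).round(3))
def px(p):
    q=T[:3,:3]@p+T[:3,3]; r=np.hypot(*q[:2]); th=np.arctan2(r,q[2]); return q[:2]/r*th*f+[w["cx"],w["cy"]]
s=monitor.observe(); M=R.from_rotvec(s["tcp_rot"]).as_matrix(); p=np.array(s["tcp_pos"])
x0,y0,k=240,150,5
im=cv2.resize(im[y0:y0+110,x0:x0+160],None,fx=k,fy=k,interpolation=2)
def dot(P,col,n):
    u=px(np.array(P)); print(n,u.round(1)); q=tuple(((u-[x0,y0])*k).astype(int).tolist()); cv2.circle(im,q,4,col,-1)
dot(p,(255,0,0),"tcp"); dot(p-M[:,2]*.02,(255,0,255),"20 back");dot(p-M[:,2]*.04,(0,0,255),"40 back")
G=lambda x,y,z:[*g2w((x,y)),z]
for x in (-.05,.05):
    for y in (.01,.05): dot(G(x,y,.062),(0,255,0),"block")
for a in (.6,.75,.85):
  for y in (.013,.047): dot(G(.02-.052*np.cos(a),y,.0655+.052*np.sin(a)),(255,255,0),f"flaptip {a}")
dot(G(.088,.03,.068),(0,255,255),"pin")
d=w["range_z"]; V,U=np.mgrid[0:400:1,0:640:1]
# cloud near tips
r=np.hypot(U-w["cx"],V-w["cy"]); th=r/f; rho=d*np.tan(th); Pc=np.stack([(U-w["cx"])/r*rho,(V-w["cy"])/r*rho,d],-1)
Wd=Pc@np.linalg.inv(T)[:3,:3].T+np.linalg.inv(T)[:3,3]
u,v=px(p).astype(int)
for dv in range(-24,40,6): print(v+dv,(w2g(Wd[v+dv,u])*1e3).round(),(Wd[v+dv,u,2]*1e3).round(),w["color"][v+dv,u])
cv2.imwrite("pics/h1.png",im[:,:,::-1])
```

```text
cam pos [0.525 0.04  0.264] gauge [-0.011  0.107]
tcp [320.8 225.5]
20 back [320.9 238.9]
40 back [321.  255.3]
block [267.4 240.9]
block [263.7 188. ]
block [403.7 239.3]
block [408.3 187.1]
flaptip 0.6 [301.9 259.6]
flaptip 0.6 [300.2 208.1]
flaptip 0.75 [309.5 264.4]
flaptip 0.75 [308.3 211.7]
flaptip 0.85 [315.6 267.5]
flaptip 0.85 [314.8 213.9]
pin [457.1 215.8]
201 [-12.  41.] 63.0 [107 101  92]
207 [-11.  47.] 93.0 [116 107  98]
213 [-11.  44.] 95.0 [139 126 116]
219 [-12.  40.] 96.0 [142 128 118]
225 [-12.  36.] 95.0 [138 126 115]
231 [-12.  32.] 95.0 [138 126 116]
237 [-12.  29.] 95.0 [119 109  99]
243 [-12.  43.] 132.0 [32 29 31]
249 [-12.  42.] 138.0 [30 25 26]
255 [-12.  42.] 143.0 [31 28 28]
261 [-12.  42.] 148.0 [34 30 29]
```

View pics/h1.png

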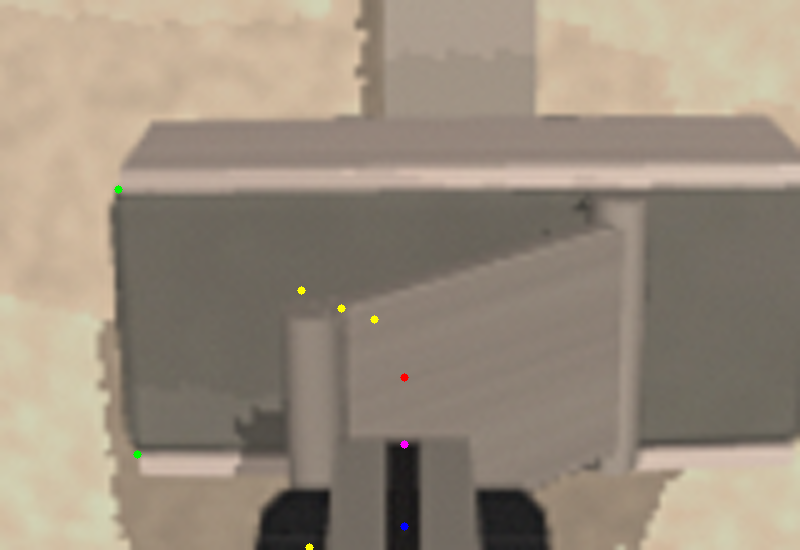

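The wrist view settles it. The gauge frame fits, because the green dots land on the block's corners. The fingertips end about 35 mm behind the reported TCP, just above the still-raised flap at (400,440), so I'll keep descending and watch the force.

```bash
M() { python3 st.py|head -1; }
python3 -m inch '[[[0,0,2,0,0,0,-1],[0,0,4,0,0,0,-1],[0,0,6,0,0,0,-1],[0,0,8,0,0,0,-1]]]'>/dev/null;M
python3 -m inch '[[[0,0,2,0,0,0,-1],[0,0,4,0,0,0,-1],[0,0,6,0,0,0,-1]]]'>/dev/null;M
python3 -m inch '[[[0,0,2,0,0,0,-1],[0,0,4,0,0,0,-1],[0,0,6,0,0,0,-1]]]'>/dev/null;M
python3 stop.py
```

```text
t 13.3 g(mm) [-11.4  30.3] z 72.7 F g [-0.6  0. ] 1.0 w 0.006077894228979487
t 13.55 g(mm) [-11.3  30.3] z 66.7 F g [0.4 0.2] 0.1 w 0.0016556654705629859
t 13.8 g(mm) [-11.1  30.3] z 60.9 F g [-0.3  0.7] 0.1 w 0.0007818968236717429
scene stop y mm [ 8.9 30.5 52. ] 105
```

```bash
M() { python3 st.py|head -1; }
python3 -m inch '[[[0,0,2,0,0,0,-1],[0,0,4,0,0,0,-1]]]'>/dev/null;M
python3 -m inch '[[[0,0,2,0,0,0,-1],[0,0,4,0,0,0,-1]]]'>/dev/null;M
python3 -m inch '[[[0,0,2,0,0,0,-1],[0,0,4,0,0,0,-1]]]'>/dev/null;M
python3 stop.py
cat > fl.py <<'E'
from rig import optics
from h import *
w=optics.camera("wrist"); T=np.linalg.inv(w["camera_from_world"]); f=200/np.tan(np.radians(w["fov_y"])/2); d=w["range_z"]
V,U=np.mgrid[0:400,0:640]; r=np.hypot(U-w["cx"],V-w["cy"])+1e-9; rho=d*np.tan(r/f)
P=np.stack([(U-w["cx"])/r*rho,(V-w["cy"])/r*rho,d],-1)@T[:3,:3].T+T[:3,3]; g=w2g(P)*1e3; z=P[...,2]*1e3
for x in range(-45,50,8):
    m=(abs(g[...,0]-x)<3)&(g[...,1]>14)&(g[...,1]<46)&(z<125)&(z>40)&(d>0); 
    if m.sum()>5: print(x,"z med",np.median(z[m]).round(1),"max",np.percentile(z[m],95).round(1),m.sum())
E
python3 fl.py
```

```text
t 14.0167 g(mm) [-10.9  30.2] z 57.2 F g [ 1.  -0.2] 1.0 w 0.0016597926968108894
t 14.1833 g(mm) [-11.2  30.2] z 53.0 F g [ 0.5 -0.9] 1.8 w -0.0029154804602827193
t 14.35 g(mm) [-11.3  30.3] z 48.9 F g [-0.4 -0.6] 1.3 w -0.0018108355866932437
scene stop y mm [ 8.8 30.2 51.6] 101
-45 z med 62.7 max 63.6 464
-37 z med 62.7 max 63.6 386
-29 z med 93.3 max 94.6 535
-21 z med 91.7 max 117.5 662
-13 z med 102.7 max 124.1 722
-5 z med 98.2 max 121.1 662
3 z med 76.9 max 116.0 478
11 z med 72.6 max 74.4 496
19 z med 69.0 max 70.1 407
27 z med 62.6 max 63.6 463
35 z med 62.6 max 63.5 448
43 z med 62.6 max 63.7 426
```

```bash
M() { python3 st.py|head -1; }
python3 -m inch '[[[0,0,2,0,0,0,-1],[0,0,4,0,0,0,-1],[0,0,6,0,0,0,-1],[0,0,8,0,0,0,-1]]]'>/dev/null;M
python3 -m inch '[[[0,0,2,0,0,0,-1],[0,0,4,0,0,0,-1]]]'>/dev/null;M
python3 -m inch '[[[0,0,2,0,0,0,-1],[0,0,3,0,0,0,-1]]]'>/dev/null;M
python3 -m inch '[[[0,0,1,0,0,0,-1],[0,0,2,0,0,0,-1]]]'>/dev/null;M
python3 fl.py; python3 stop.py
```

```text
t 14.7833 g(mm) [-11.4  30.3] z 40.8 F g [-0.7 -0.1] 1.9 w -0.0010534803605874185
t 14.95 g(mm) [-11.5  30.3] z 36.8 F g [-0.7 -0.6] 1.4 w 0.000546560818096725
t 15.1167 g(mm) [-11.7  30.4] z 33.5 F g [-0.6 -0.1] 1.6 w -0.00028980258024129883
t 15.2833 g(mm) [-11.4  30.3] z 31.8 F g [-1.3 -0.1] 1.7 w -0.0009337349793932417
-45 z med 62.8 max 124.4 653
-37 z med 73.8 max 124.4 606
-29 z med 73.1 max 123.1 736
-21 z med 95.7 max 123.6 906
-13 z med 108.8 max 121.8 1353
-5 z med 98.7 max 123.7 942
3 z med 70.8 max 123.0 639
11 z med 69.5 max 124.4 835
19 z med 69.0 max 124.2 646
27 z med 62.5 max 63.6 524
35 z med 62.6 max 63.6 515
43 z med 62.6 max 63.6 484
scene stop y mm [ 8.9 30.3 51.9] 105
```

Nearly flat: the tip is at about 73 mm and should end at 69. I'll press on until the force rises.

```bash
M() { python3 st.py|head -1; }
python3 -m inch '[[[0,0,1,0,0,0,-1],[0,0,2,0,0,0,-1]]]'>/dev/null;M
python3 -m inch '[[[0,0,1,0,0,0,-1],[0,0,1,0,0,0,-1]]]'>/dev/null;M
python3 -m inch '[[[0,0,1,0,0,0,-1],[0,0,1,0,0,0,-1]]]'>/dev/null;M
python3 -m inch '[[[0,0,1,0,0,0,-1],[0,0,1,0,0,0,-1]]]'>/dev/null;M
python3 fl.py|sed -n 1,3p
```

```text
t 15.55 g(mm) [-11.3  30.3] z 30.0 F g [-1.9  0.5] 1.3 w -0.005186719360733471
t 15.7167 g(mm) [-11.3  30.3] z 28.8 F g [0.8 0.3] -0.3 w -0.0025632410806656625
t 15.8833 g(mm) [-11.1  30.3] z 28.7 F g [-2.7 -0.4] 4.3 w -0.0027101540099837753
t 16.05 g(mm) [-11.1  30.3] z 28.5 F g [-3.5  1.8] 11.7 w 0.00224765901795411
-45 z med 63.0 max 124.2 831
-37 z med 113.5 max 124.9 931
-29 z med 68.8 max 122.7 782
```

```bash
python3 -m inch '[[[0,0,1,0,0,0,-1],[0,0,1,0,0,0,-1]]]'>/dev/null;python3 st.py|head -1
python3 -m inch '[[[0,0,-3,0,0,0,-1],[0,0,-15,0,0,0,-1],[0,0,-45,0,0,0,-1],[0,0,-80,0,0,0,-1],[0,0,-110,0,0,0,-1],[0,0,-130,0,0,0,-1],[0,0,-130,0,0,0,-1],[0,0,-130,0,0,0,-1]]]'>/dev/null;python3 st.py|head -1; python3 stop.py; python3 fl.py
python3 - <<'E'
from rig import optics
import numpy as np,cv2
a=optics.camera("scene")["color"][140:230,230:390]; b=optics.camera("wrist")["color"]
W=np.zeros((570,640,3),np.uint8); W[:360]=cv2.resize(a,(640,360),interpolation=2); W[360:,:336]=cv2.resize(b,(336,210),interpolation=3); cv2.imwrite("pics/z1.png",W[:,:,::-1])
E
```

```text
t 16.2667 g(mm) [-11.   30.3] z 28.4 F g [-5.8  1.4] 15.0 w 0.0010978617717174197
t 16.9333 g(mm) [-10.  30.] z 157.3 F g [-0.2  1.1] -0.4 w 0.005741898407805184
scene stop y mm [ 8.9 30.5 51.8] 102
-45 z med 62.7 max 63.7 207
-37 z med 67.8 max 70.2 193
-29 z med 68.7 max 69.8 224
-21 z med 68.6 max 69.6 225
-13 z med 68.6 max 69.6 203
-5 z med 68.6 max 69.6 205
3 z med 68.7 max 69.7 234
11 z med 68.8 max 69.8 232
19 z med 68.8 max 70.3 204
27 z med 62.7 max 63.8 212
35 z med 62.6 max 63.8 209
43 z med 62.6 max 63.5 200
```

View pics/z1.png

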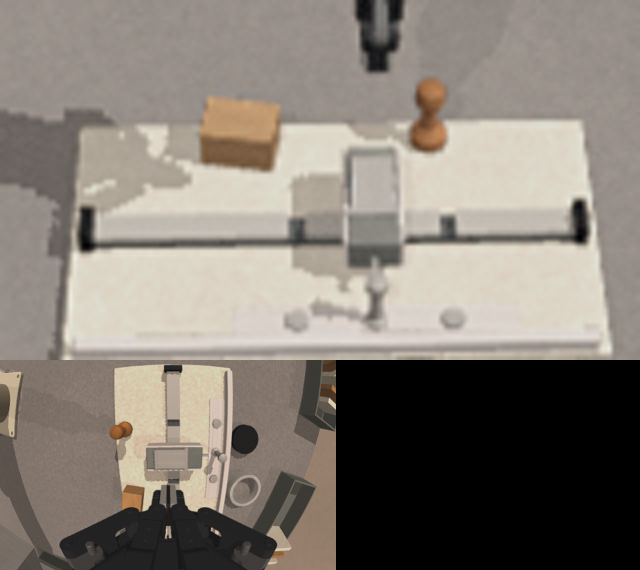

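The flap reads flat, 68.6 mm along its whole length. The stop's pointer (375,260) meets the pin, nothing else has moved, and the hand is clear.

```bash
python3 -m inch '[[[0,0,-10,0,0,0,-1],[0,0,-10,0,0,0,-1],[0,0,-10,0,0,0,-1],[0,0,-10,0,0,0,-1]]]'; python3 stop.py; python3 -c "from rig import ticket; print(ticket.hand_in())"
```

```text
time: 17.47
tcp_pos: [0.5447, -0.0342, 0.166]
tcp_rot: [1.928, 2.48, 0.0]
contact_force: [-0.5, -1.2, -0.4]
width: 0.002
finger_force: 0.0
scene stop y mm [ 8.9 30.5 51.9] 104
the job is handed in; nothing more can be done
None
```

Job handed in at about 17.5 s: by camera and force readings the stop sits in the middle notch beside the pin, the flap is flat, the hand is clear and nothing else moved; but because the fingertips ended about 35–40 mm behind the reported TCP, the push probably landed on the flap's side edge, not the rear plate.

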